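# Eject a battery pack from the dock that still works

## Task

Both drill batteries sit flush in the charging dock, and one of its two ejectors is jammed; which one can only be felt. Press the front tabs straight down to find the one that yields, never with more than 40 N, and push that one until it clicks and holds its battery tipped up by itself. Then take this battery out and set it down flat, contacts up, on the floor of the aluminium tray without dropping it; leave the other battery in the dock and everything else where it is.

Things in the scene. Friction and masses are not known exactly. Their poses are not given: they have to be found in the camera images.
- dock: Grey two-bay battery dock, fixed, 65 mm high. Origin on the bench between the bays, under the ejectors' pivots; +x from press tabs to packs, +y to the left bay, z up. Housing spans x -30 to +115 mm, y -83 to +83 mm. Bays centred at y = +39 (left) and -39 mm (right): wells 44 mm wide, open above, a pack's top flush with the deck in each. Nothing rises above the deck until ejected.
- tab_left (a point): Top centre of the round steel cross-bar (10 mm thick, 40 mm along dock y) that is the left ejector's press tab, in front of the dock at dock x -70 mm, y +39 mm, 51 mm above the bench at rest. It goes almost straight down. A free one sinks against 4 to 12 N, clicks after about 34 mm (a spring catch then holds it down when let go; before that it springs back) and meets its end stop at 38 mm.
- ejector_left (a joint): Angle (rad) of the left ejector, a steel rocker pivoted at dock x 0, 30 mm up: 0 at rest, grows as its tab goes down and its other end tips up under the pack; about 0.47 when held by its catch, 0.53 at its stop. If jammed, the tab has some 5 mm of play, then stiffens springily by 2 to 4 N per mm (20 N within 15 mm, short of the click) and springs back.
- pack_left_centre (a point): Centre of the black pack in the left bay: 70 mm (its x, along dock x) x 40 mm (y) x 32 mm (z, contacts up), 0.2 to 0.45 kg. At rest 53 mm in +x of the pivots. Ejected, it leans at the rocker's angle, its +x end up, about 35 mm proud of the deck there: grip its long sides 15 to 25 mm in +x of its centre, square to its top or more upright, tips up to 24 mm below its top face.
- pack_left: The left pack again; origin at the centre of its underside.
- tab_right (a point): Top centre of the round steel cross-bar (10 mm thick, 40 mm along dock y) that is the right ejector's press tab, in front of the dock at dock x -70 mm, y -39 mm, 51 mm above the bench at rest. It goes almost straight down. A free one sinks against 4 to 12 N, clicks after about 34 mm (a spring catch then holds it down when let go; before that it springs back) and meets its end stop at 38 mm.
- ejector_right (a joint): Angle (rad) of the right ejector, a steel rocker pivoted at dock x 0, 30 mm up: 0 at rest, grows as its tab goes down and its other end tips up under the pack; about 0.47 when held by its catch, 0.53 at its stop. If jammed, the tab has some 5 mm of play, then stiffens springily by 2 to 4 N per mm (20 N within 15 mm, short of the click) and springs back.
- pack_right_centre (a point): Centre of the black pack in the right bay: 70 mm (its x, along dock x) x 40 mm (y) x 32 mm (z, contacts up), 0.2 to 0.45 kg. At rest 53 mm in +x of the pivots. Ejected, it leans at the rocker's angle, its +x end up, about 35 mm proud of the deck there: grip its long sides 15 to 25 mm in +x of its centre, square to its top or more upright, tips up to 24 mm below its top face.
- pack_right: The right pack again; origin at the centre of its underside.
- tray: Open aluminium tray, heavy, 200 mm (its x) x 140 mm (its y), walls 4 mm thick and 28 mm high, floor 4 mm thick. Origin at the centre of its underside. One pack lies across its +x end (taking tray x above +48 mm); the rest, about x -96 to +48 mm, is free.
- pack_spent: Bystander: a third pack of the same kind already lying across the tray's far (+x) end (tray x about +70 mm). Origin under its centre.
- screwdriver: Bystander: screwdriver 170 mm long, lying between the dock and the tray. Origin at its underside.
- mug: Bystander: white mug, 90 mm tall, 76 mm wide. Origin under its centre.
- spray_can: Bystander: spray can, 160 mm tall, 54 mm wide. Origin under its centre.
- tape: Bystander: roll of tape, 84 mm wide, 24 mm tall, lying flat. Origin under its centre.
- feed_roller: Bystander: printer feed roller, about 160 mm long, 24 mm thick, lying. Origin under its centre.
- carton: Bystander: cardboard box 90 x 60 x 50 mm. Origin under its centre.
Not all that is in view belongs to the job. Leave any orange, pink or red look-alike of the pack_left alone.

How it is judged:
By the outcome, as a careful person would: the job done as asked, in the order asked, and still so for the second after the job is handed in, with the robot touching nothing.
It also fails if it takes over 64 s, if anything falls off the work surface, if the arm or the gripper's body presses on something with over 40 N, if the wrist force passes 120 N, or if a joint passes its speed limit or range.

## Robot

A 6-joint arm with a two-finger parallel gripper is mounted at the origin on the work surface. World frame = base frame: x ahead of the robot, y to its left, z up, the work surface at z = 0. Lengths are in m, angles in rad, forces in N, time in s.
With the tool pointing down it reaches from about 0.275 to 1 m from the base axis. Payload 8.4 kg.
Tool frame: the origin (TCP) lies on the centre line of the jaws, within the pads' length; the fingertips stand 17 mm ahead of it and the grasp point (between the pads) lies 2 mm behind it (bot.tcp_to_tips is the z of the fingertips in the tool frame, in m); z points along the fingers, y is the line along which they close (so a half turn about z gives the same grasp; the last joint's range is limited). The gripper opens to 85 mm and grips with 20 to 120 N. Pads are 22 mm wide; open, the fingers measure 114 mm over their backs; the gripper's body (76 mm by 85 mm) begins 54 mm behind the grasp point. The pads swing forward as they close: fully open they stand 13 mm farther back than shut.
Start: joints at [1.248, 0.353, 1.633, -0, 1.155, -0.002], TCP at [0.197, 0.593, 0.224] pointing down, gripper open.
Joint ranges: [-2.63, 2.63], [-0.92, 2.1], [0.06, 2.66], [-1.3, 4.44], [0, 2.69], [-3.02, 3.02]. Speed limits (rad/s): [2.22, 2.22, 2.79, 3.14, 3.14, 3.14].

## Interface

Orientations are given as a unit quaternion [x, y, z, w].
In Python, from workcell import bot, hand, kinematics, get_obs, vision, hand_in gives the robot as it stands. The module is installed in compiled form; this text tells all that it offers. Calls block until the motion is done:
- bot.reach(position, orientation): joint-space move of the TCP to a pose.
- bot.servo_line(position, ori=None, velocity=0.15): straight line of the TCP; ori=None keeps the orientation; velocity is the mean speed in m/s.
- bot.goto_joints(angles): joint-space move.
- hand.move_gripper(opening, strength=None): finger opening in m; strength is the grip in N (None keeps the last); returns when the fingers have stopped.
- bot.dwell(seconds).
- kinematics.solve_ik(position, orientation): joint angles nearest the present ones, or None.
- get_obs(): the state.
- vision.read_camera(name): name is "scene" or "top" or "wrist"; returns a dict with "frame" (420x560x3 uint8, red, green, blue), "intrinsics" (3x3 intrinsics, pixels), "view" (4x4, takes a point from world to camera coordinates). Camera axes: x right, y down, z forward; pixel columns grow to the right and rows downward; lengths in m; the calibration is good to about 2 mm. A picture is of the moment at which its call begins. There is no depth.
A pose or a line that the arm cannot do raises bot.IKError and nothing moves.
- hand_in(): hands the job in; it is judged then, once.
The state is a dict: "time_s": time; "joint_pos": joint angles; "joint_vel": joint speeds; "joint_efforts": joint torques, N m; "position": TCP position; "orientation": TCP orientation; "wrist_force": force on the tool from outside, world axes, zero at the start; "ft_torque": the same for the moment, N m; "gripper_width": finger opening in m; "grip_force": force on a finger pad.
Only numpy, scipy, OpenCV 4.12 (cv2) and the standard library are available. Lean on these libraries where they do the work, as an engineer would, in place of code of your own. Each camera call takes 0.05 s, during which the arm holds its last target. There are 200 camera calls.

## Working session

There is one attempt and no reset: what is moved stays moved. The work goes in short steps, each a Python script; the robot and the scene stay as the last script left them, time stands still between calls to the robot, and variables do not carry over. Pictures are saved under pics/ and viewed, at most 10 in all, crops included, and the job is handed in when it is done.

```bash
mkdir -p pics; python3 - <<'E'
from workcell import bot, vision, get_obs
import cv2,numpy as np
for n in ("top","scene"):
    c=vision.read_camera(n); f=c["frame"][:,:,::-1]
    cv2.imwrite(f"pics/{n}0.png",cv2.resize(f,(800,600),interpolation=cv2.INTER_CUBIC))
    cv2.imwrite(f"{n}_raw.png",f)
    np.savez(f"{n}.npz",K=c["intrinsics"],V=c["view"]); print(n,c["intrinsics"].tolist(),np.round(c["view"],4).tolist())
o=get_obs();print(o["time_s"],o["wrist_force"],o["orientation"])
E
```

```text
top [[408.4740588435731, 0.0, 285.35521131729473], [0.0, 408.4740588435731, 210.15300734730357], [0.0, 0.0, 1.0]] [[0.0916, -0.9958, 0.0038, -0.0014], [-0.9693, -0.0901, -0.2288, 0.5472], [0.2282, 0.0173, -0.9735, 1.0677], [0.0, 0.0, 0.0, 1.0]]
scene [[456.876858327132, 0.0, 282.1907599496067], [0.0, 456.876858327132, 207.92710797466756], [0.0, 0.0, 1.0]] [[0.8345, 0.551, 0.0105, -0.4758], [0.4363, -0.6489, -0.6233, -0.1694], [-0.3366, 0.5247, -0.7819, 1.3862], [0.0, 0.0, 0.0, 1.0]]
0.1 [1.09126647 0.60263323 0.06549896] [ 1.59679986e-01  9.87168634e-01 -6.16606294e-04 -9.74043422e-05]
```

View pics/top0.png

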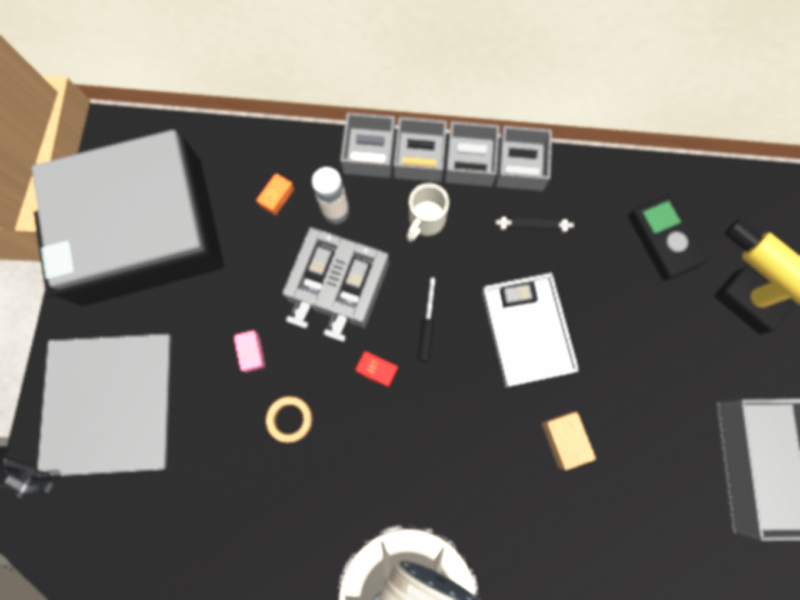

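View pics/scene0.png

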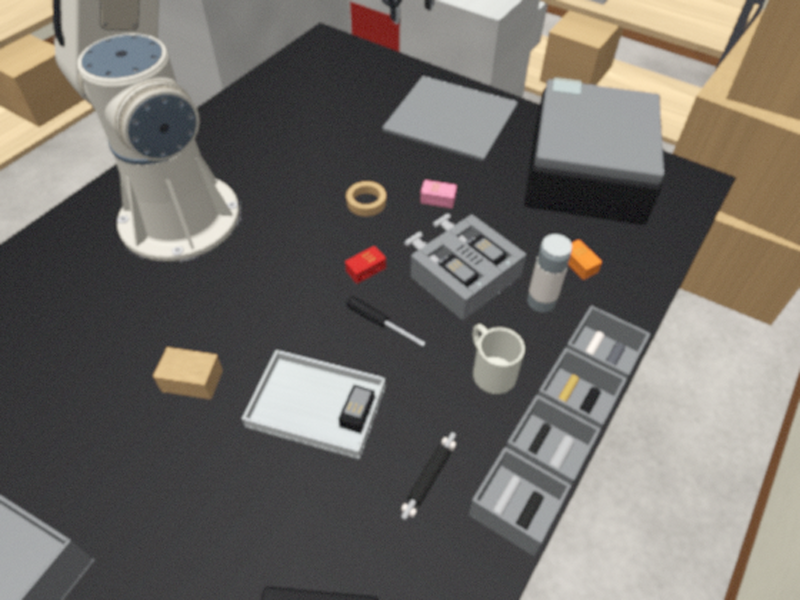

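The top view shows the dock near (335,280), with its tabs at (299,316) and (337,330), and the tray at (530,330) with the spent pack at its upper end. The look-alikes are orange (275,194), pink (249,351) and red (377,368). The black packs in the dock bays at (320,262) and (355,280) fit the description. I'll enlarge crops to confirm.

```bash
python3 - <<'E'
import cv2,numpy as np
f=cv2.imread("top_raw.png")
a=f[150:245,190:285]; b=f[180:280,330:410]
a=cv2.resize(a,None,fx=6,fy=6,interpolation=cv2.INTER_CUBIC)[:570,:]
cv2.imwrite("pics/dock.png",a)
g=cv2.imread("scene_raw.png")
b=cv2.resize(g[140:230,280:375],None,fx=6,fy=6,interpolation=cv2.INTER_CUBIC)
cv2.imwrite("pics/dock_s.png",b)
t=cv2.resize(f[180:280,330:420],None,fx=5.5,fy=5.5,interpolation=cv2.INTER_CUBIC)
cv2.imwrite("pics/tray.png",t)
E
```

```text
(no output)
```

View pics/dock.png

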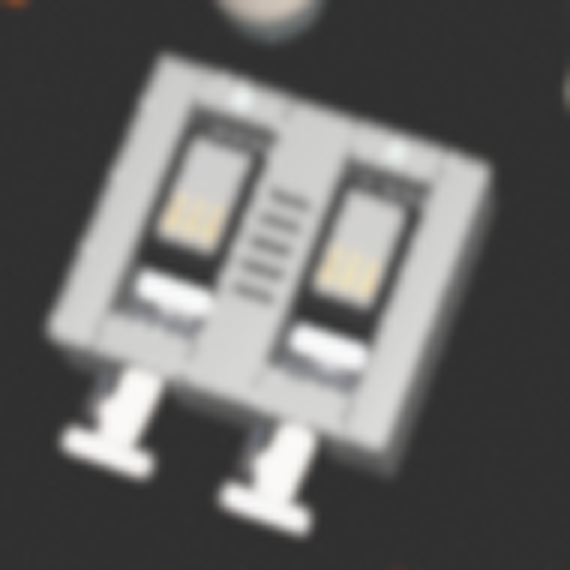

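View pics/tray.png

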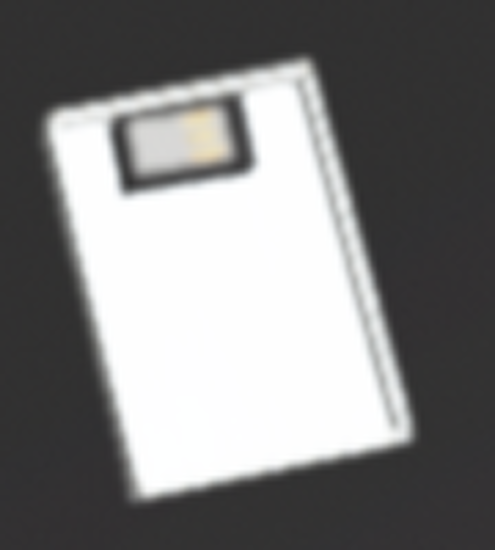

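The crops confirm the two black packs with gold contacts in the dock; neither is coloured. Crop pixels for the dock:
- Deck corners: (163,52), (492,162), (385,450), (47,335).
- Tab bars: (108,452) and (265,508).

The tray rim corners are (45,108), (312,60), (413,438), (135,500).

```bash
cat > geo.py <<'E'
import numpy as np
from scipy.optimize import least_squares
def proj(cam,P):
    d=np.load(cam+".npz"); p=np.c_[P,np.ones(len(P))]@d["V"].T; q=p[:,:3]@d["K"].T; return q[:,:2]/q[:,2:]
def world(p,L):
    c,s=np.cos(p[2]),np.sin(p[2]); L=np.atleast_2d(np.array(L,float)); 
    return np.c_[p[0]+c*L[:,0]-s*L[:,1],p[1]+s*L[:,0]+c*L[:,1],L[:,2]]
def fit(cam,L,uv,p0):
    r=least_squares(lambda p:(proj(cam,world(p,L))-uv).ravel(),p0); return r.x,r.fun.reshape(-1,2)
E
python3 - <<'E'
from geo import *
raw=lambda a,k,o:(np.array(a,float)+.5)/k-.5+o
L=np.array([[115,83,65],[115,-83,65],[-30,-83,65],[-30,83,65],[-70,39,49],[-70,-39,49]])/1e3
uv=raw([(163,52),(492,162),(385,450),(47,335),(108,452),(265,508)],6,(190,150))
d,r=fit("top",L,uv,[.5,.15,0]);print(d,np.round(r,1).tolist())
T=np.array([[100,70,28],[100,-70,28],[-100,-70,28],[-100,70,28]])/1e3
t,r=fit("top",T,raw([(45,108),(312,60),(413,438),(135,500)],5.5,(330,180)),[.5,-.3,0]);print(t,np.round(r,1).tolist())
np.savez("pose.npz",d=d,t=t)
print(world(d,[[-.07,.039,.051],[-.07,-.039,.051],[.053,.039,.049],[.053,-.039,.049]]),world(t,[[-.02,0,.004]]))
# check in scene: 800px picture coords
print(proj("scene",world(d,L))*800/560, proj("scene",world(t,T))*800/560)
E
```

```text
[ 0.54521053  0.20517929 -0.2449429 ] [[-0.2, 0.3], [-0.1, 0.4], [-0.2, 0.0], [-0.0, -0.3], [0.2, -0.1], [0.3, -0.3]]
[ 0.52038201 -0.19575955  0.28861463] [[0.8, 1.1], [-0.6, 0.7], [-0.9, -0.1], [0.7, -1.5]]
[[0.48675748 0.25999025 0.051     ]
 [0.46784241 0.18431846 0.051     ]
 [0.60608607 0.23016264 0.049     ]
 [0.587171   0.15449085 0.049     ]] [[ 0.50120922 -0.20145204  0.004     ]]
[[524.84493831 254.00808358]
 [464.08503995 299.82749596]
 [409.1548646  255.27970037]
 [469.83789101 214.18000754]
 [439.76504675 219.7647049 ]
 [411.56827542 238.4790005 ]] [[383.67245046 378.28122208]
 [356.22694957 451.30095497]
 [240.13373593 417.55239719]
 [275.24460701 349.21212578]]
```

```bash
cat > rob.py <<'E'
from workcell import bot, hand, kinematics, get_obs, vision, hand_in
from geo import *
from scipy.spatial.transform import Rotation as Ro
P=np.load("pose.npz"); d,t=P["d"],P["t"]
def quat(yaw,tilt=0):
    "tool z down, tool y along +/-y of a frame at yaw; tilted so that the tool's back leans to frame -x by tilt"
    c=[]
    for flip in (0,np.pi):
        c.append((Ro.from_euler("z",yaw)*Ro.from_euler("y",-tilt)*Ro.from_euler("x",np.pi)*Ro.from_euler("z",flip)).as_quat())
    return c
def best(pos,yaw,tilt=0):
    r=[]
    for q in quat(yaw,tilt):
        j=kinematics.solve_ik(pos,q)
        if j is not None: r.append((abs(j[5]),q))
    return min(r,key=lambda a:a[0])[1]
def fz(): return get_obs()["wrist_force"][2]
def press(side):
    x=world(d,[[-.0705,side*.039,.051]])[0]; tip=bot.tcp_to_tips
    q=best(x+[0,0,.1],d[2])
    bot.reach(x+[0,0,.075+tip],q); bot.servo_line(x+[0,0,.012+tip],velocity=.15)
    b=fz(); log=[]; z=.008
    while z>-.0365:
        bot.servo_line(x+[0,0,z+tip],velocity=.04); f=fz()-b; log.append((round(z*1e3,1),round(f,1)))
        if f>(17 if z>-.03 else 25): break
        z-=.002
    print(side,"t",get_obs()["time_s"],log)
    bot.servo_line(x+[0,0,.06+tip],velocity=.2)
    return z<-.033
E
python3 - <<'E'
from rob import *
print(bot.tcp_to_tips); hand.move_gripper(0.0,40); print(bot.tcp_to_tips,get_obs()["gripper_width"],get_obs()["time_s"])
if not press(1): print(press(-1))
c=vision.read_camera("top")["frame"][:,:,::-1]
s=vision.read_camera("scene")["frame"][:,:,::-1]
import cv2
cv2.imwrite("pics/after.png",np.hstack([cv2.resize(c[150:245,190:285],(400,400),interpolation=2),cv2.resize(s[130:230,275:375],(400,400),interpolation=2)]))
print(get_obs()["time_s"])
E
```

```text
0.017
0.017 -0.00013087648521209854 0.8667
1 t 8.825 [(8.0, np.float64(0.7)), (6.0, np.float64(-0.0)), (4.0, np.float64(-0.7)), (2.0, np.float64(-0.4)), (0.0, np.float64(0.1)), (-2.0, np.float64(-0.7)), (-4.0, np.float64(0.9)), (-6.0, np.float64(0.5)), (-8.0, np.float64(0.5)), (-10.0, np.float64(-1.0)), (-12.0, np.float64(-0.5)), (-14.0, np.float64(0.5)), (-16.0, np.float64(-0.6)), (-18.0, np.float64(-0.1)), (-20.0, np.float64(-0.2)), (-22.0, np.float64(0.1)), (-24.0, np.float64(0.6)), (-26.0, np.float64(5.0)), (-28.0, np.float64(6.0)), (-30.0, np.float64(4.9)), (-32.0, np.float64(5.3)), (-34.0, np.float64(5.0)), (-36.0, np.float64(4.4))]
9.5583
```

View pics/after.png

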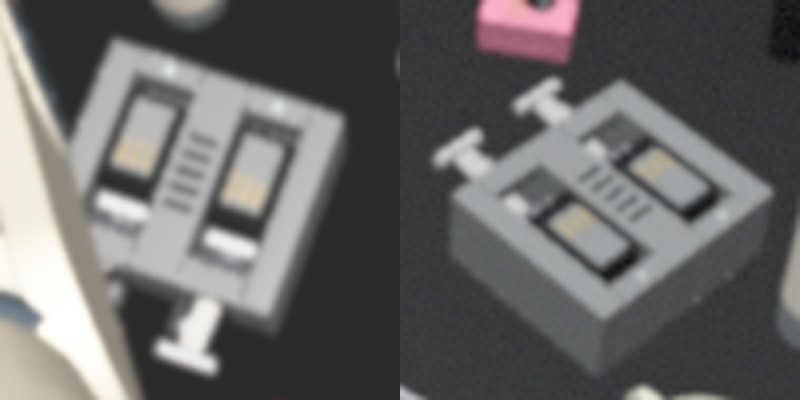

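The left tab met nothing until about 25 mm lower than expected, and both ejectors look at rest again. I'll check the actual tool pose and look at the gripper above the tab before pressing further.

```bash
python3 - <<'E'
from rob import *
import cv2
x=world(d,[[-.0705,.039,.051]])[0]
bot.servo_line(x+[0,0,.004+.017],velocity=.2)
o=get_obs(); print(x,o["position"],o["orientation"],o["wrist_force"],o["time_s"])
R=Ro.from_quat(o["orientation"]).as_matrix(); print(R.round(3))
s=vision.read_camera("scene")["frame"][:,:,::-1]
w=vision.read_camera("wrist")["frame"][:,:,::-1]
tipw=o["position"]+R[:,2]*.017
print("scene crop px tip, bar", (proj("scene",np.array([tipw,x]))-[240,90])*4)
cv2.imwrite("pics/tip.png",np.hstack([cv2.resize(s[90:190,240:340],(400,400),interpolation=2),cv2.resize(w,(400,300))[:, :].copy() if 0 else cv2.copyMakeBorder(cv2.resize(w,(400,300)),0,100,0,0,0)]))
E
```

```text
[0.4862724 0.2601115 0.051    ] [0.48554041 0.25971485 0.07106784] [ 1.22149997e-01  9.92510681e-01 -8.05862279e-04 -1.13008097e-03] [-0.17011682  0.33205066  0.12714377] 9.9917
[[-0.97   0.242 -0.002]
 [ 0.242  0.97  -0.001]
 [ 0.002 -0.002 -1.   ]]
scene crop px tip, bar [[270.01844812 249.85571089]
 [271.00694518 252.99248586]]
```

View pics/tip.png

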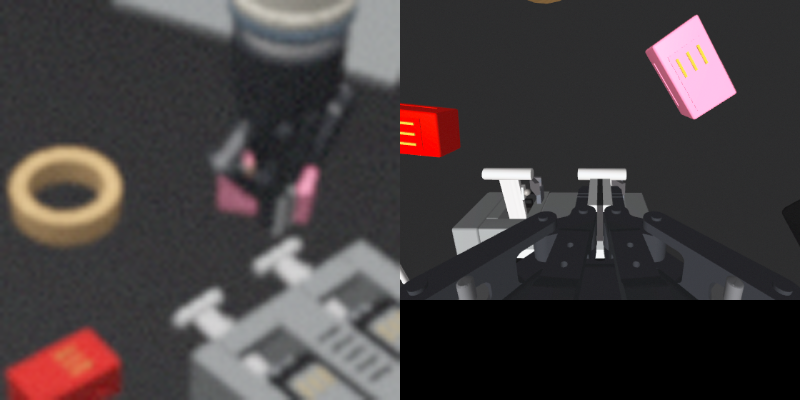

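The tool is where commanded, but the shown finger ends don't quite match the nominal tip. I'll go down to a light touch and look closely.

```bash
python3 - <<'E'
from rob import *
import cv2
x=world(d,[[-.0705,.039,.051]])[0]
bot.servo_line(x+[0,0,-.022+.017],velocity=.06)
for z in (-.026,-.030,-.034):
    bot.servo_line(x+[0,0,z+.017],velocity=.06); o=get_obs(); print(z,o["wrist_force"].round(1) ,np.round(o["position"]-x,4),np.round(o["ft_torque"],2))
s=vision.read_camera("scene")["frame"][:,:,::-1]
w=vision.read_camera("wrist"); np.savez("wrist.npz",K=w["intrinsics"],V=w["view"])
w=w["frame"][:,:,::-1]
R=Ro.from_quat(o["orientation"]).as_matrix()
tips=[o["position"]+R[:,2]*k for k in (.017,-.007)]
print("wrist px",proj("wrist",np.array(tips+[x])),"scene crop",(proj("scene",np.array(tips+[x]))-[275,120])*6)
cv2.imwrite("pics/tip2.png",np.hstack([cv2.resize(s[120:190,275:340],(390,420),interpolation=2),w[:,100:500]]))
print(get_obs()["time_s"])
E
```

```text
-0.026 [0.1 1.  3.8] [ 0.0004  0.0003 -0.0087] [0.17 0.05 0.05]
-0.03 [-1.1  2.9  4.6] [ 0.0001  0.0003 -0.0127] [0.39 0.28 0.04]
-0.034 [-2.   4.   5.5] [ 0.      0.0002 -0.0168] [0.56 0.35 0.07]
wrist px [[279.3808105  246.86587743]
 [279.36937236 266.30723058]
 [278.90896597 275.9845508 ]] scene crop [[193.09218664 248.63613419]
 [195.72212419 213.7899122 ]
 [196.51041778 199.48872879]]
11.525
```

View pics/tip2.png

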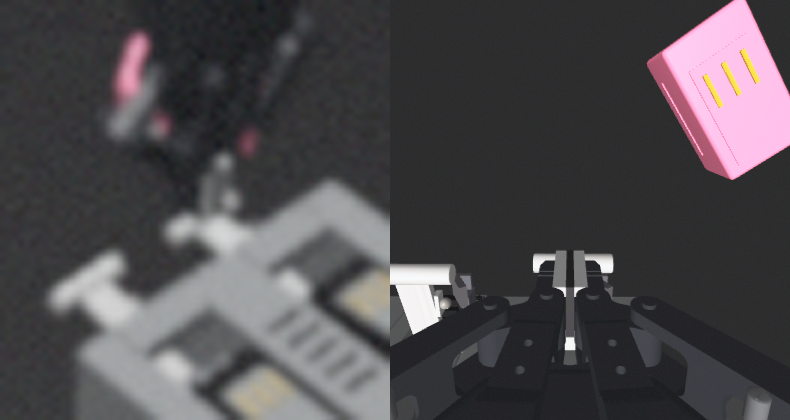

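```bash
python3 - <<'E'
from rob import *
print("right bar pts (c, left end) ",proj("wrist",world(d,[[-.07,-.039,.046],[-.07,-.019,.046]])).round(1).tolist())
for dx in (0,-.01,.01):
  for a in (0,.1,.2,.3,.4):
    px,pz=-.07*np.cos(a)-.016*np.sin(a),.03-.07*np.sin(a)+.016*np.cos(a)
    print(dx,a,proj("wrist",world(d,[[px+dx,.059,pz],[px+dx,.019,pz]])).round(1).tolist())
V=np.load("wrist.npz")["V"]; print("cam in dock:", world([0,0,-d[2]],[(-V[:3,:3].T@V[:3,3])-[d[0],d[1],0]]))
R=Ro.from_quat(get_obs()["orientation"]).as_matrix();p=get_obs()["position"]
for w in (-.011,.011):
  for y in (-.0075,.0075): print("tip corner",w,y,proj("wrist",np.array([p+R@[w,y,.017]])))
E
```

```text
right bar pts (c, left end)  [[116.9, 272.0], [158.5, 271.9]]
0 0 [[320.4, 271.8], [237.4, 271.9]]
0 0.1 [[318.8, 262.9], [239.1, 262.9]]
0 0.2 [[317.2, 255.8], [240.7, 255.8]]
0 0.3 [[315.7, 250.4], [242.2, 250.5]]
0 0.4 [[314.3, 246.7], [243.7, 246.8]]
-0.01 0 [[321.2, 252.7], [236.6, 252.8]]
-0.01 0.1 [[319.5, 244.4], [238.3, 244.5]]
-0.01 0.2 [[317.9, 237.9], [240.0, 238.0]]
-0.01 0.3 [[316.3, 233.2], [241.6, 233.3]]
-0.01 0.4 [[314.8, 230.1], [243.1, 230.2]]
0.01 0 [[319.7, 290.2], [238.2, 290.2]]
0.01 0.1 [[318.1, 280.7], [239.8, 280.7]]
0.01 0.2 [[316.6, 273.0], [241.4, 273.1]]
0.01 0.3 [[315.1, 267.1], [242.8, 267.1]]
0.01 0.4 [[313.8, 262.8], [244.3, 262.8]]
cam in dock: [[-0.14321246  0.03926143  0.18450482]]
tip corner -0.011 -0.0075 [[266.44016617 264.51945741]]
tip corner -0.011 0.0075 [[292.42324225 264.50337769]]
tip corner 0.011 -0.0075 [[265.95577858 228.69365461]]
tip corner 0.011 0.0075 [[292.8572149  228.67765926]]
```

The bar in the wrist view sits about 8 mm down and the finger ends cover it, so contact is on the bar, but the shut fingers seem about 25 mm shorter than nominal. A gentle bench touch in free space will settle the tip length.

```bash
python3 - <<'E'
from rob import *
x=world(d,[[-.0705,.039,.051]])[0]
bot.servo_line(x+[0,0,.03],velocity=.15)
y=world(d,[[-.135,0,0]])[0]
bot.servo_line(y+[0,0,.06],velocity=.2); bot.servo_line(y+[0,0,.021],velocity=.15)
b=fz(); z=.019
while z>-.012:
    bot.servo_line(y+[0,0,z],velocity=.04); f=fz()-b
    if abs(f)>2.5: print("contact",z,f,get_obs()["position"],get_obs()["wrist_force"]);break
    z-=.002
bot.servo_line(y+[0,0,.09],velocity=.2); print(z,get_obs()["time_s"],get_obs()["gripper_width"])
E
```

```text
contact -0.009 25.992449464108482 [ 0.41435979  0.23799436 -0.00764767] [-6.58001159 -2.23375424 26.39202033]
-0.009 17.3333 -0.0002697756280494427
```

The bench was touched at TCP z = -7.5 mm, so the shut fingertips really stand 7.5 mm behind the TCP (the stated 17 mm is off by about 24.5 mm). The left tab yielded at a steady 5 N to 11 mm, so it's the free one. I'll push it all the way, stepping and watching force, and shift slightly towards the robot to keep the body clear of the housing.

```bash
python3 - <<'E'
from rob import *
import cv2
d=d.copy(); d[:2]=world(d,[[.001,.0015,0]])[0,:2]; np.savez("pose.npz",d=d,t=t)
x=world(d,[[-.0765,.039,.051]])[0]; tip=-.0075
bot.servo_line(x+[0,0,.03],velocity=.2); bot.servo_line(x+[0,0,.005+tip],velocity=.2)
b=fz(); log=[]
for z in list(np.arange(-.002,-.031,-.004))+list(np.arange(-.031,-.0376,-.0015)):
    bot.servo_line(x+[0,0,z+tip],velocity=.06); f=fz()-b; log.append((round(z*1e3,1),round(float(f),1)))
    if f>22: break
print(log,get_obs()["time_s"])
bot.servo_line(x+[0,0,.07],velocity=.3)
bot.servo_line(world(d,[[-.06,.12,.15]])[0],velocity=.3)
s=vision.read_camera("scene")["frame"][:,:,::-1]; w=vision.read_camera("top")["frame"][:,:,::-1]
cv2.imwrite("pics/ej.png",np.hstack([cv2.resize(s[130:230,275:375],(400,400),interpolation=2),cv2.resize(w[150:245,190:285],(400,400),interpolation=2)]))
print(get_obs()["time_s"])
E
```

```text
[(np.float64(-2.0), 4.8), (np.float64(-6.0), 5.8), (np.float64(-10.0), 5.4), (np.float64(-14.0), 5.9), (np.float64(-18.0), 5.4), (np.float64(-22.0), 6.5), (np.float64(-26.0), 5.2), (np.float64(-30.0), 4.0), (np.float64(-31.0), 3.8), (np.float64(-32.5), 3.4), (np.float64(-34.0), 5.7), (np.float64(-35.5), 7.4), (np.float64(-37.0), 6.7)] 21.4333
22.5083
```

View pics/ej.png

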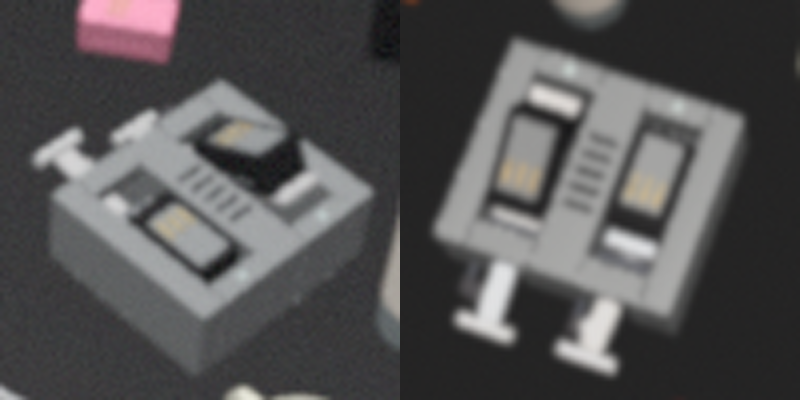

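The left battery is tipped up by itself and the tab is held down; the right one is still flush. Next I'll measure the tip position at 52 mm opening with a bench touch, then grasp square to the pack's top and lift.

```bash
python3 - <<'E'
from rob import *
import cv2,sys
hand.move_gripper(.052,80)
y=world(d,[[-.135,0,0]])[0]
bot.servo_line(y+[0,0,.06],velocity=.35); bot.servo_line(y+[0,0,.006],velocity=.2)
b=fz(); z=.004; f=0
while z>-.018:
    bot.servo_line(y+[0,0,z],velocity=.04); f=fz()-b
    if f>2.5: break
    z-=.002
tip=-get_obs()["position"][2]; print("tip",tip,f,get_obs()["time_s"])
np.save("tip.npy",tip)
bot.servo_line(y+[0,0,.10],velocity=.3)
# tool tip is (0,0,-tip) wrt TCP along tool z => tool-z coordinate of tips = -(-z)= z sign: tips at TCP height z touch bench -> coordinate = z
k=-tip if tip>0 else -tip
k=get_obs and -tip
if not .003<tip<.02: sys.exit("odd")
a=.47; c,s=np.cos(a),np.sin(a)
def pt(lx,depth): X,Z=.053+lx,.035-depth; return world(d,[[X*c-Z*s,.039,.03+X*s+Z*c]])[0]
zt=np.append(world([0,0,d[2]],[[s,0,0]])[0,:2],-c)   # tool z, into the pack
goal=pt(.020,.018)+zt*tip            # TCP lies tip ahead of the fingertips
pre=goal-zt*.07
q=best(pre,d[2],a); R=Ro.from_quat(q).as_matrix(); print(zt,R[:,2],kinematics.solve_ik(pre,q))
assert np.allclose(zt,R[:,2],atol=1e-3)
bot.reach(pre,q); bot.servo_line(goal,velocity=.1)
o=get_obs(); print(o["wrist_force"],o["position"]-goal,o["time_s"])
sc=vision.read_camera("scene")["frame"][:,:,::-1]; w=vision.read_camera("wrist")["frame"][:,:,::-1]
cv2.imwrite("pics/pre.png",np.hstack([cv2.resize(sc[120:220,275:375],(400,400),interpolation=2),cv2.copyMakeBorder(cv2.resize(w,(400,300)),0,100,0,0,0)]))
E
```

```text
tip 0.011037513576165614 17.29676973004285 26.3417
[ 0.43936816 -0.10982535 -0.89156829] [ 0.43936816 -0.10982535 -0.89156829] [ 0.56452643  0.35167799  1.98318645 -0.65415488  0.56901241 -0.24514825]
[ 0.66970259 -0.04437146 -0.39368097] [1.92675225e-05 5.27209264e-06 2.20342304e-04] 28.4
```

View pics/pre.png

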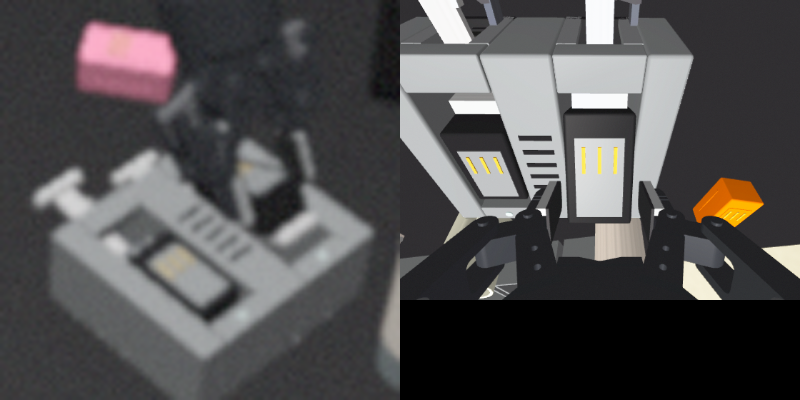

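The fingers straddle the raised +x end of the left pack, centred (pack columns 565–632, fingers at about 555 and 645). I'll grip and lift.

```bash
python3 - <<'E'
from rob import *
hand.move_gripper(.03,80); o=get_obs(); print(o["gripper_width"],o["grip_force"],o["wrist_force"],o["time_s"])
p=o["position"]
bot.servo_line(p+[0,0,.025],velocity=.08); o=get_obs(); print(o["gripper_width"],o["grip_force"],o["wrist_force"])
bot.servo_line(p+[0,0,.12],velocity=.2); o=get_obs(); print(o["gripper_width"],o["grip_force"],o["wrist_force"],o["time_s"])
E
```

```text
0.03840493895358763 79.5184600353241 [-2.67058694 -0.32332793  5.77652555] 28.7583
0.03837216109578223 80.52304744720459 [ 0.00379093 -0.26803038 -3.62951767]
0.03834218819166994 80.61340570449829 [-1.12059456  0.31205731 -4.07985634] 29.8583
```

```bash
python3 - <<'E'
from rob import *
import cv2
g=world(t,[[-.005,0,0]])[0]
# keep the grasp sense: pack +x along tray +x (same flip as the grasp)
R=Ro.from_quat(get_obs()["orientation"])
Rn=Ro.from_euler("z",t[2]-d[2])*Ro.from_euler("z",d[2])*Ro.from_euler("y",.47)*Ro.from_euler("z",-d[2])*R
q=Rn.as_quat(); print(Rn.as_matrix().round(3)[:,2],kinematics.solve_ik(g+[0,0,.15],q))
bot.reach(g+[0,0,.15],q); o=get_obs(); print(o["gripper_width"],o["time_s"])
bot.servo_line(g+[0,0,.06],velocity=.15)
bot.servo_line(g+[0,0,.014],velocity=.08); bot.dwell(.2)
b=fz(); z=.0125
while z>-.002:
    bot.servo_line(g+[0,0,z],velocity=.03); f=fz()-b; print(round(z,4),round(float(f),1))
    if f>2.5: break
    z-=.001
o=get_obs(); print(o["position"],o["time_s"],o["ft_torque"])
w=vision.read_camera("scene")["frame"][:,:,::-1]
cv2.imwrite("pics/place.png",cv2.resize(w[230:330,160:290],(780,600),interpolation=2))
E
```

```text
[-0.001 -0.001 -1.   ] [-3.66920346e-01  3.24857684e-01  1.85854880e+00 -2.07192422e-03
  9.58441762e-01 -2.22530298e+00]
0.03806710743086465 31.475
0.0125 0.8
0.0115 0.8
0.0105 -0.3
0.0095 4.6
[ 0.51568986 -0.19720925  0.00972154] 34.15 [0.06343022 0.1110456  0.00213812]
```

Contact came about 2 mm early, probably from a small tilt or grasp-depth difference. I'll settle it gently, release, back off and check.

```bash
python3 - <<'E'
from rob import *
import cv2
p=world(t,[[-.005,0,0]])[0]; z=.0088
while z>.006:
    bot.servo_line(p+[0,0,z],velocity=.02); f=fz(); print(z,round(float(f),1))
    if f>10: break
    z-=.0007
hand.move_gripper(.056); bot.dwell(.2); print(get_obs()["wrist_force"])
bot.servo_line(p+[0,0,.10],velocity=.12)
bot.servo_line(p+[-.15,0,.20],velocity=.3)
bot.dwell(.3)
s=vision.read_camera("scene")["frame"][:,:,::-1]; w=vision.read_camera("top")["frame"][:,:,::-1]
cv2.imwrite("pics/done.png",np.hstack([cv2.resize(s[120:330,160:370],(400,400),interpolation=2),cv2.resize(w[150:290,280:420],(400,400),interpolation=2)]))
print(get_obs()["time_s"])
E
```

```text
0.0088 10.8
[-0.56613389 -0.04897448  0.20855857]
37.025
```

View pics/done.png

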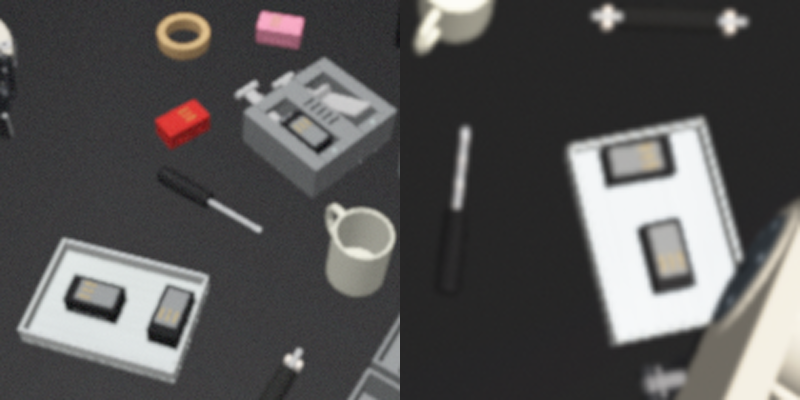

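The battery lies flat in the tray with its contacts up, clear of the walls and the spent pack. The right pack is still in the dock, the left ejector is still up, and nothing else has moved.

```bash
python3 -c "
from workcell import hand_in
print(hand_in())"
```

```text
the job is handed in; nothing more can be done
None
```

The left tab was the free one: I pressed it until it caught (under 10 N), set the left battery flat with contacts up on the tray floor, left the right battery in the dock, and handed in at about 37 s.

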